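# Fetch the charged battery pack from the carousel and load the rover

### The job

Turn the battery carousel by the red bar on its top until the green-topped pack stands squarely in the middle of the cover's opening, the side that faces the arm. Lift that pack straight out, set it down upright on the black mat and let go; then take it again by its other pair of sides and lower it gently into the rover's battery bay, between the two white side pods, until it stands fully down on the bay's floor. Keep the pack upright throughout, leave the other packs in the carousel, and do not disturb the other things on the table.

Things in the scene. Friction and masses are not known exactly. Their poses are not given: they have to be found in the camera images.
- cover: fixed carousel cover: grey base 330 x 330 x 12 mm, four 16 mm corner posts, clear roof (top 128 mm above the table) with an opening 170 mm wide, |y| < 85 mm and x < 45 mm in this frame. Origin on the table, on the carousel's turning axis; -x points out through the middle of the opening, towards the arm. The pack is rightly turned when at x = -115 mm, y = 0 here.
- knob (a point): centre of the red bar on top of the carousel, 70 long (x) x 18 wide (y) x 40 mm tall, 140 to 180 mm above the table; this point is on the vertical turning axis, 165 mm above the table, and turns with the carousel: freely either way, no end stops or detents, about 0.12 N m friction, stays where left. Its x axis points at the bay of bay0.
- bay0 (a point): one of four bays (quarter turns apart, 115 mm from the axis): centre of its floor, 30 mm above the table; x points outwards. Posts 20 mm wide, as tall as the pack, stand inside and outside, 3 mm off the pack's 56-mm-apart faces, so a pack is gripped there across its 44 mm (y); its flanks are free above side ribs 36 mm high (3 mm off). The drum inside has 50 mm radius, 120 mm high.
- pack_green: battery pack, black upright block 56 (x) x 44 (y) x 90 (z, tall) mm, about 0.4 kg, with a green top (upper 22 mm) and thin green line round it; origin at the centre of its underside, z up. It starts upright in a bay of the carousel with its x axis (56 mm) along the radius. The pack to fetch.
- pack_blue: battery pack, black upright block 56 (x) x 44 (y) x 90 (z, tall) mm, about 0.4 kg, with a blue top (upper 22 mm) and thin blue line round it; origin at the centre of its underside, z up. It starts upright in a bay of the carousel with its x axis (56 mm) along the radius. Stays in the carousel.
- pack_orange: battery pack, black upright block 56 (x) x 44 (y) x 90 (z, tall) mm, about 0.4 kg, with a orange top (upper 22 mm) and thin orange line round it; origin at the centre of its underside, z up. It starts upright in a bay of the carousel with its x axis (56 mm) along the radius. Stays in the carousel.
- pack_white: battery pack, black upright block 56 (x) x 44 (y) x 90 (z, tall) mm, about 0.4 kg, with a white top (upper 22 mm) and thin white line round it; origin at the centre of its underside, z up. It starts upright in a bay of the carousel with its x axis (56 mm) along the radius. Stays in the carousel.
- mat_pad: black rubber mat 140 x 140 x 4 mm, fixed; origin at the centre of its underside, on the table; its top is 4 mm above the table.
- rover_bay (a point): centre of the floor of the rover's battery bay, 45 mm above the table; x runs along the rover. The bay is a trough along x, open at both ends, 50 mm wide (y), its walls rise 98 mm (8 mm above a seated pack). Two yellow ribs 10 mm high leave 62 mm along x for the pack, which stands with its 56 mm along x, either way round, and can be held there only across its 56 mm.
- mug: blue mug, 76 mm across, 90 mm tall; origin at the centre of its underside. Bystander.
- gauge: white slotted plate 45 x 120 x 8 mm lying flat; origin at the centre of its underside. Bystander.
- driver: screwdriver 180 mm long lying on the table; origin near its middle. Bystander.
- tape: blue ring (tape core), 90 mm across, 25 mm tall; origin at the centre of its underside. Bystander.
- rover: small four-wheeled rover, fixed, 250 mm long (x), 170 mm wide over the wheels, two white side pods 35 mm thick along its full length, tops 143 mm above the table; origin on the table under the bay's centre, axes as rover_bay.
Mind the look-alikes: they are no part of the job. What is shaped like the pack_blue but brown or yellow is not meant.

How it is judged:
On the way, in this order (a step that is already met when the one before it is completed fails the run):
1. the green-topped pack, still standing in its bay, has been turned to the middle of the opening (within 20 mm) and is at rest (y of pack_green in the frame of cover between -0.02 and 0.02 m and x of pack_green in the frame of cover below -0.1 m and height (world z) of pack_green below 0.036 m and linear speed of pack_green below 0.02 m/s), for 0.2 s.
2. the green-topped pack stands upright on the mat (its centre over the mat), let go (x of pack_green in the frame of mat_pad between -0.07 and 0.07 m and y of pack_green in the frame of mat_pad between -0.07 and 0.07 m and height (world z) of pack_green below 0.009 m and angle between pack_green's own z axis and vertical below 0.1 rad and contact force between the fingers and pack_green below 0.3 N and linear speed of pack_green below 0.02 m/s), for 0.2 s.
At the end, for the whole second after the job is handed in: The green-topped pack stands at rest on the floor of the rover's battery bay: within 8 mm of its centre, within 4 mm of floor height, within 0.06 rad of upright and 0.15 rad of the rover's length; the other three packs stand upright on the carousel's floor (horizontal distance between pack_green and rover_bay below 0.008 m and z of pack_green in the frame of rover_bay between -0.004 and 0.004 m and angle between pack_green's own z axis and vertical below 0.06 rad and angle between the x axis of pack_green and the x axis of rover_bay, either way round below 0.15 rad and linear speed of pack_green below 0.01 m/s and height (world z) of each of pack_blue, pack_orange, pack_white below 0.036 m and angle between each of pack_blue, pack_orange, pack_white's own z axis and vertical below 0.1 rad); the robot touches nothing.
It fails at once if another pack is lifted out of or knocked over in the carousel (height (world z) of any of pack_blue, pack_orange, pack_white above 0.05 m or angle between any of pack_blue, pack_orange, pack_white's own z axis and vertical above 0.3 rad).
It fails at once if the green-topped pack is tipped over by more than 0.6 rad (angle between pack_green's own z axis and vertical above 0.6 rad).
It fails at once if the green-topped pack is dropped: falling faster than 0.45 m/s (a fall of about 10 mm) with no finger on it (linear speed of pack_green above 0.45 m/s and contact force between the fingers and pack_green below 0.1 N).
It fails at once if the mug, plate, screwdriver or ring is moved by more than 40 mm (distance of any of mug, gauge, driver, tape from where it was at the start of the episode above 0.04 m).
It also fails if it takes over 72 s, if anything falls off the work surface, if the arm or the gripper's body presses on something with over 40 N, if the wrist force passes 120 N, or if a joint passes its speed limit or range.

### The arm

A 6-joint arm with a two-finger parallel gripper is mounted at the origin on the work surface. World frame = base frame: x ahead of the robot, y to its left, z up, the work surface at z = 0. Lengths are in m, angles in rad, forces in N, time in s.
With the tool pointing down it reaches from about 0.35 to 1 m from the base axis. Payload 7.1 kg.
Tool frame: the origin (TCP) lies between the finger pads; the fingertips stand 17 mm ahead of it and the grasp point (between the pads) lies 2 mm behind it; z points along the fingers, y is the direction in which the jaws open and shut (so a half turn about z gives the same grasp; the last joint's range is limited). The gripper opens to 85 mm and grips with 20 to 120 N. Pads are 22 mm wide; open, the fingers measure 114 mm over their backs; the gripper's body (76 mm by 85 mm) begins 54 mm behind the grasp point. The pads swing forward as they close: fully open they stand 13 mm farther back than shut.
Start: joints at [1.16, 0.423, 1.63, -0, 1.089, -0.019], TCP at [0.239, 0.578, 0.248] pointing down, gripper open.
Joint ranges: [-3, 3], [-0.9, 2.11], [0.09, 2.58], [-1.31, 4.45], [0.11, 2.69], [-2.54, 2.54]. Speed limits (rad/s): [2.39, 2.39, 3.01, 3.14, 3.14, 3.14].

### API

Orientations are given as a 3x3 rotation matrix whose columns are the frame's x, y, z axes.
In Python, from cell import manip, viewer, workorder gives the robot as it stands.
- The arm moves only by the tool move_arm, never from a script. Its argument "series" is text: rows parted by semicolons, each of 6 numbers parted by spaces: the shift along the world's x, y, z as a fraction of full scale, then the turn, a rotation vector about the world's x, y, z as a fraction of full scale. A call has 1 to 5 rows; each row is the pose to reach, as a shift and turn from the pose commanded when the call began; what a row does not reach only later rows make up. Full scale, the value 1, is 0.1 m for a shift and pi/4 rad for a turn. A row lasts 1/12 s, in which the tool goes at most 41.7 mm and 7.16 degrees, less where a joint would pass 70% of its speed; a pose out of reach is approached as far as the arm can. A call with a number of a shift or a turn outside -1 to 1 is refused whole. A call with a gripper value outside its range is refused whole. "claw" is the closure, from -1 (fully open) to 1 (shut), so that 0 is half open, set as the call begins (left out, the last holds). The fingers move at their own pace and stop on an object; "force" is the grip in N (left out, the last holds). Time passes only in rows, so rows that repeat a pose let the fingers close. It gives the time, the measured TCP pose, the force and the opening at its end, in the units of the state.
- manip.get_state(): the state, without advancing time (a new reading comes with each control period).
- viewer.read_camera(name): name is "side" or "top"; returns (picture, depth): 420x560x3 uint8, red, green, blue; 420x560 float32, m along the optical axis (not along the pixel's ray), 0 where there is no reading.
- viewer.camera_info(name): a dict with "fx", "fy", "cx", "cy" (pixels), "view" (4x4, takes a point from world to camera coordinates). Camera axes: x right, y down, z forward; pixel columns grow to the right and rows downward; lengths in m; the calibration is good to about 2 mm. A picture is of the moment at which its call begins. camera_info takes no time and is no camera call.
- workorder.finish_job(): hands the job in, once; it reports no verdict.
Trained networks look in the newest picture that a camera, given by its name, has taken for a name from the list of things; names that differ only in an ending like _2 or _b are one class to them, and where a whole thing is asked for, a point or a joint stands for the part that bears it (a point fixed in the world has none). Each returns a list of dicts, best first, with "p" (0 to 1); they miss things now and then, are a little off and sometimes report something else, mostly with a low value. They report only what shows in the picture. A call takes as long as a camera call. They do not tell look-alikes from the thing itself.
- viewer.look_for(camera, target): "at" ([row, column] in pixels, amid what is visible of it).
- viewer.trace(camera, target): "mask" (420x560 bool, what is visible of it) and "at" ([row, column] in pixels, amid what is visible of it).
The state is a dict: "time": time; "joint_positions": joint angles; "qvel": joint speeds; "effort": joint torques, N m; "position": TCP position; "eef_rot": TCP orientation; "ft_force": force on the tool from outside, world axes, zero at the start; "wrist_torque": the same for the moment, N m; "opening": finger opening in m.
Only numpy, scipy, OpenCV 4.12 (cv2) and the standard library are available. Lean on these libraries where they do the work, as an engineer would, in place of code of your own. Each camera call takes 0.05 s, during which the arm holds its last target.

## Working session

There is one attempt and no reset: what is moved stays moved. The work goes in short steps, Python scripts to look and compute and a tool call to move; the robot and the scene stay as the last step left them, time stands still between calls to the robot, and variables do not carry over. Pictures are saved under pics/ and viewed, and the job is handed in when it is done.

Besides the shell and the picture viewer there is one more tool, called after ">>>" by a JSON object that holds its "fn" and its "kwargs". move_arm: Moves the arm, as the interface text tells. Its arguments: {"type":"object","properties":{"series":{"type":"string"},"claw":{"type":"number"},"force":{"type":"number"}},"required":["series"]}

```bash
ls; mkdir -p pics; cat > h.py <<'E'
from cell import manip, viewer, workorder
import numpy as np, cv2
def snap(n,fn=None):
    p,d=viewer.read_camera(n)
    if fn: cv2.imwrite('pics/'+fn,p[:,:,::-1])
    return p,d
def pix2w(n,r,c,d):
    i=viewer.camera_info(n); V=np.array(i['view'])
    p=np.array([(c-i['cx'])/i['fx']*d,(r-i['cy'])/i['fy']*d,d,1])
    return (np.linalg.inv(V)@p)[:3]
def cloud(n,d):
    i=viewer.camera_info(n); V=np.array(i['view'])
    r,c=np.mgrid[:420,:560]
    P=np.stack([(c-i['cx'])/i['fx']*d,(r-i['cy'])/i['fy']*d,d,np.ones_like(d)],-1)
    return (P@np.linalg.inv(V).T)[...,:3]
def proj(n,X):
    i=viewer.camera_info(n); V=np.array(i['view'])
    q=V[:3,:3]@np.array(X)+V[:3,3]
    return i['cy']+i['fy']*q[1]/q[2], i['cx']+i['fx']*q[0]/q[2]
E
python3 - <<'E'
from h import *
for n in ['side','top']:
    snap(n,n+'0.png'); i=viewer.camera_info(n); print(n,i['fx'],np.linalg.inv(np.array(i['view'])).round(3).tolist())
s=manip.get_state(); print(s['time'],s['position'],s['eef_rot'],s['opening'])
E
```

```text
pics
side 385.4547044988755 [[0.992, -0.082, 0.097, 0.411], [-0.127, -0.616, 0.777, -0.724], [-0.004, -0.783, -0.621, 0.748], [0.0, 0.0, 0.0, 1.0]]
top 424.91470149001157 [[0.029, -0.987, 0.158, 0.299], [-1.0, -0.027, 0.011, 0.061], [-0.006, -0.158, -0.987, 1.484], [0.0, 0.0, 0.0, 1.0]]
0.1 [0.23843748 0.57721966 0.24761371] [[-9.24219755e-01  3.81860600e-01 -5.71126413e-04]
 [ 3.81861025e-01  9.24218849e-01 -1.29473316e-03]
 [ 3.34382147e-05 -1.41470888e-03 -9.99998999e-01]] 0.08546653644506247
```

View pics/side0.png

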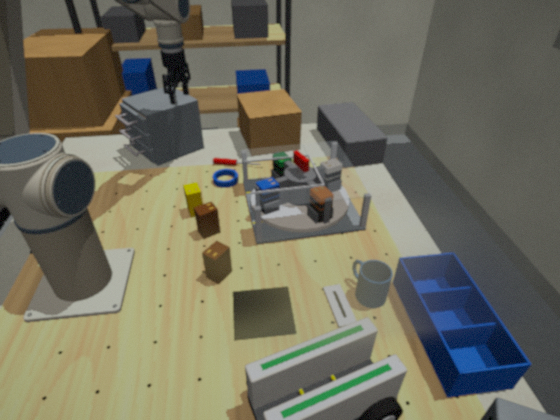

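View pics/top0.png

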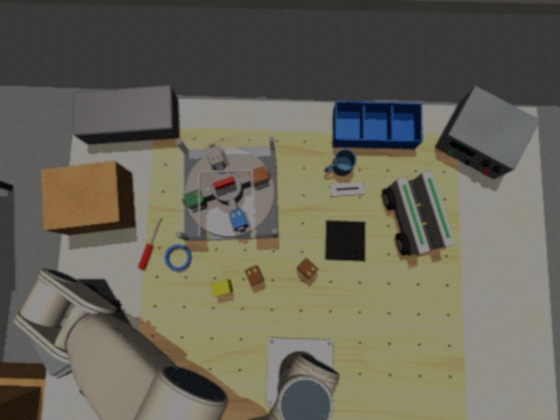

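Side view: the carousel is around (200,300), with green at (163,281), blue (190,268), orange (205,320) and white (173,330). The red bar is at (160,302). Top view: green is at (199,194), blue (219,238), orange (176,260) and white (157,216), with the bar at (183,224). Packs that could be confused: yellow (288,221) and brown (274,255) and (268,307), all in the top view and standing loose on the table. The green pack in the carousel is the only green-topped one.

```bash
python3 - <<'E'
from h import *
D={}
for n in ['top','side']:
    p,d=snap(n); D[n]=(p,d,cloud(n,d)); np.savez(f'{n}0.npz',p=p,d=d)
    for t in ['pack_green','knob','mat_pad','cover','rover','pack_blue','pack_orange','pack_white','mug','gauge','driver','tape']:
        L=viewer.trace(n,t)
        for o in L[:2]:
            m=o['mask']&(d>0); P=D[n][2][m]
            if len(P): print(n,t,round(o['p'],2),np.round(o['at']),m.sum(),'med',np.median(P,0).round(3),'z95',np.percentile(P[:,2],95).round(3))
            np.save(f'm_{n}_{t}_{L.index(o) if 0 else int(o is L[0])}.npy',m)
p=D['top'][0][130:260,160:300]; cv2.imwrite('pics/crop.png',cv2.resize(p,None,fx=5,fy=5,interpolation=2)[:600,:,::-1])
print(manip.get_state()['time'])
E
```

```text
top pack_green 0.45 [201. 202.] 59 med [0.551 0.336 0.113] z95 0.124
top knob 0.67 [201. 226.] 2880 med [0.563 0.262 0.035] z95 0.165
top knob 0.38 [190. 347.] 446 med [ 0.627 -0.158  0.008] z95 0.014
top mat_pad 0.73 [256. 168.] 283 med [0.368 0.426 0.024] z95 0.029
top mat_pad 0.63 [246. 348.] 1565 med [ 0.443 -0.152  0.004] z95 0.01
top cover 0.74 [171. 227.] 7232 med [0.642 0.262 0.128] z95 0.133
top rover 0.66 [213. 419.] 3878 med [ 0.528 -0.379  0.119] z95 0.147
top pack_blue 0.75 [290. 225.] 240 med [0.272 0.257 0.09 ] z95 0.096
top pack_blue 0.66 [218. 239.] 268 med [0.493 0.211 0.12 ] z95 0.125
top pack_orange 0.61 [216. 419.] 3996 med [ 0.527 -0.379  0.118] z95 0.147
top pack_orange 0.37 [200. 228.] 2892 med [0.563 0.263 0.035] z95 0.165
top pack_white 0.42 [169. 225.] 6863 med [0.642 0.265 0.128] z95 0.133
top mug 0.65 [161. 342.] 547 med [ 0.716 -0.14   0.038] z95 0.091
top gauge 0.84 [188. 346.] 392 med [ 0.627 -0.151  0.009] z95 0.014
top driver 0.76 [256. 147.] 252 med [0.375 0.533 0.02 ] z95 0.028
top driver 0.7 [216. 241.] 272 med [0.495 0.211 0.12 ] z95 0.125
top ta
[... 390 characters left out ...]
32] z95 0.144
side pack_blue 0.98 [220. 208.] 746 med [0.316 0.142 0.059] z95 0.09
side pack_blue 0.64 [200. 193.] 408 med [0.27  0.241 0.077] z95 0.091
side pack_orange 0.77 [212. 317.] 163 med [0.635 0.124 0.07 ] z95 0.096
side pack_white 0.7 [215. 299.] 2928 med [0.593 0.182 0.032] z95 0.162
side mug 0.79 [284. 373.] 1538 med [ 0.706 -0.147  0.056] z95 0.089
side mug 0.68 [208. 321.] 179 med [0.635 0.124 0.071] z95 0.097
side gauge 0.83 [305. 341.] 779 med [ 0.626 -0.161  0.007] z95 0.009
side driver 0.65 [162. 225.] 164 med [0.359 0.533 0.017] z95 0.025
side driver 0.23 [210. 299.] 2948 med [0.592 0.18  0.032] z95 0.162
side tape 0.81 [178. 226.] 398 med [0.369 0.419 0.015] z95 0.025
1.4
```

View pics/crop.png

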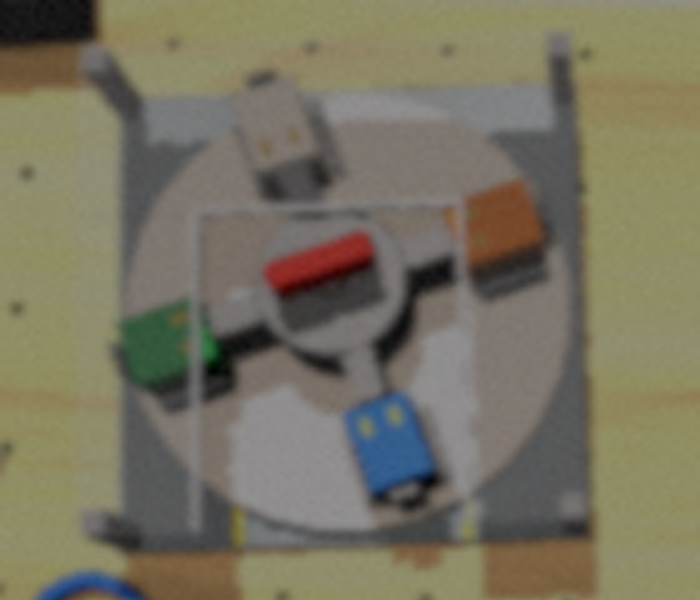

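```bash
python3 - <<'E'
from h import *
import scipy.optimize as so
def rect(P):
    r=cv2.minAreaRect((P[:,:2]*1000).astype(np.float32)); return np.round(r[0],1),np.round(r[1],1),round(r[2],1)
for n in ['top','side']:
    z=np.load(n+'0.npz'); p,d=z['p'].astype(int),z['d']; C=cloud(n,d)
    v=(d>0); near=(abs(C[...,0]-.56)<.2)&(abs(C[...,1]-.25)<.2)
    R,G,B=p[...,0],p[...,1],p[...,2]
    hsv=cv2.cvtColor(z['p'],cv2.COLOR_RGB2HSV).astype(int)
    H,S,V=hsv[...,0],hsv[...,1],hsv[...,2]
    red=v&near&((H<6)|(H>174))&(S>140)&(V>90)
    P=C[red]; print(n,'red',red.sum(),np.percentile(P[:,2],[5,50,95]).round(3)); 
    T=P[P[:,2]>.172]; print(' top',len(T),T.mean(0).round(4),rect(T))
    roof=v&near&(abs(C[...,2]-.128)<.006); print(' roof',roof.sum(),rect(C[roof]), np.median(C[roof][:,2]))
    gm=v&near&(H>45)&(H<85)&(S>90); P=C[gm]; T=P[abs(P[:,2]-.12)<.006]; print(' green',gm.sum(),len(T),T.mean(0).round(4),rect(T) if len(T)>3 else'')
    bm=v&near&(H>98)&(H<115)&(S>120); T=C[bm]; T=T[abs(T[:,2]-.12)<.006]; print(' blue',len(T),T.mean(0).round(4),rect(T) if len(T)>3 else'')
    om=v&near&(H>5)&(H<14)&(S>110); T=C[om]; T=T[abs(T[:,2]-.12)<.006]; print(' orange',len(T),T.mean(0).round(4),rect(T) if len(T)>3 else'')
    bl=v&(V<60)&(abs(C[...,0]-.443)<.12)&(abs(C[...,1]+.155)<.12)&(abs(C[...,2])<.02); print(' mat',bl.sum(),rect(C[bl]),np.median(C[bl],0))
    rv=v&(abs(C[...,2]-.143)<.006)&(C[...,1]<-.2)&(C[...,1]>-.6)&(C[...,0]>.3)&(C[...,0]<.75); print(' rover',rv.sum(),rect(C[rv]),np.median(C[rv][:,2]))
    fl=v&near&(abs(C[...,2]-.012)<.005); print(' base',fl.sum(),rect(C[fl]))
    # height map
    im=np.zeros((600,600),np.uint8)
    x=((C[...,0]-.36)*1500).astype(int); y=((C[...,1]-.06)*1500).astype(int)
    ok=v&(x>=0)&(x<600)&(y>=0)&(y<600)
    im[599-x[ok],599-y[ok]]=np.clip(C[...,2][ok]*1300,0,255); cv2.imwrite(f'pics/h_{n}.png',cv2.applyColorMap(cv2.dilate(im,np.ones((3,3))),cv2.COLORMAP_JET))
E
```

```text
top red 99 [0.176 0.18  0.185]
 top 99 [0.6002 0.2564 0.1801] (array([600.3, 256.6]), array([15.2, 65.4]), 21.3)
 roof 6432 (array([601.3, 255.8]), array([330.2, 330.6]), 3.2) 0.1281971860596508
 green 142 43 [0.554  0.3607 0.123 ] (array([555.9, 358.5]), array([37.8, 54.4]), 16.6)
 blue 173 [0.4912 0.2115 0.1204] (array([495.4, 213.2]), array([55.8, 41. ]), 21.6)
 orange 45 [0.6414 0.1494 0.1242] (array([641.6, 150.6]), array([44.9, 48.7]), 28.1)
 mat 1448 (array([ 444.5, -152.5]), array([133.7, 134.2]), 89.4) [ 0.44301867 -0.15197989  0.00440101]
 rover 1739 (array([ 580.3, -479.8]), array([290.6, 326.2]), 16.5) 0.14332245788728826
 base 522 (array([559.6, 251.2]), array([395.4, 400. ]), 0.8)
side red 94 [0.153 0.178 0.18 ]
 top 77 [0.6002 0.2518 0.1777] (array([601. , 255.4]), array([17.1, 70.7]), 18.9)
 roof 4353 (array([601.8, 260.2]), array([331.3, 339. ]), 3.4) 0.12687570520178482
 green 122 32 [0.5587 0.3432 0.1192] (array([561.4, 353.4]), array([38.3, 41.9]), 15.5)
 blue 159 [0.4945 0.2109 0.1186] (array([496.1, 214. ]), array([59.4, 45.4]), 22.1)
 orange 21 [0.6364 0.1211 0.1251] (array([639.5, 123.3]), array([53.2, 45.5]), 21.9)
 mat 178 (array([ 394.5, -111.7]), array([65. , 51.7]), 35.6) [ 0.39313201 -0.11127413  0.00308498]
 rover 5647 (array([ 532.3, -387.3]), array([250.5, 120.8]), 15.9) 0.14244759422995334
 base 1412 (array([561.4, 272.2]), array([390.5, 367.9]), 3.0)
```

View pics/h_top.png

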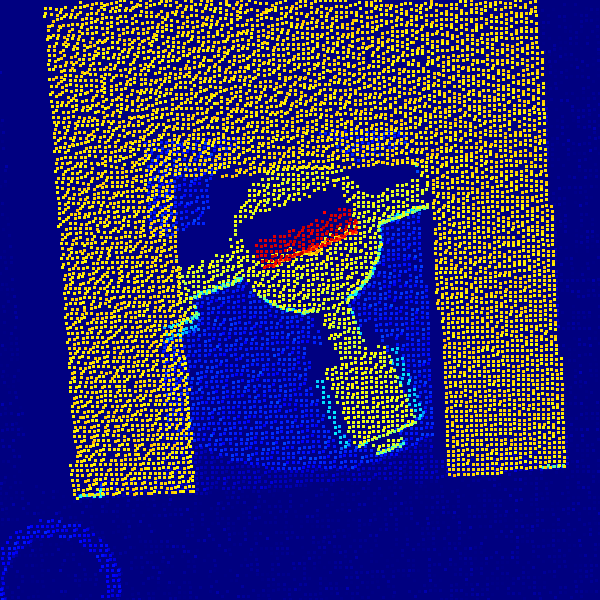

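View pics/h_side.png

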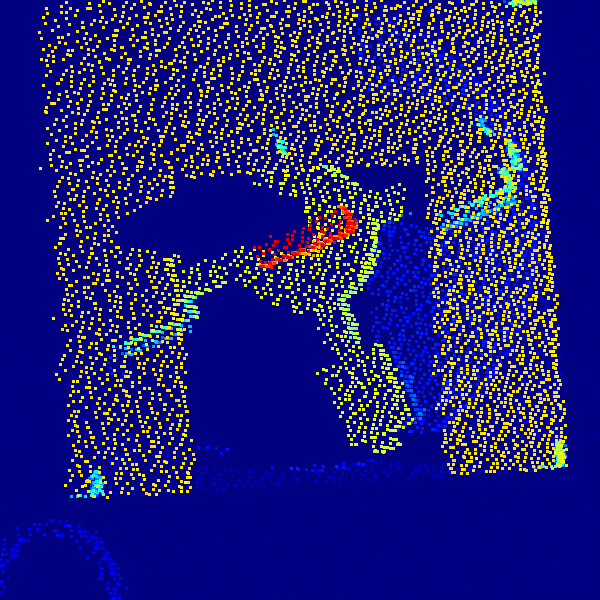

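```bash
python3 - <<'E'
from h import *
for n in ['top','side']:
    z=np.load(n+'0.npz'); d=z['d']; C=cloud(n,d); v=d>0
    r=np.hypot(C[...,0]-.601,C[...,1]-.256); a=v&(r<.048)&(C[...,2]>.1)&(C[...,2]<.17); print(n,'drum z',np.percentile(C[a][:,2],[5,25,50,75,95]).round(4))
    g=v&(abs(C[...,2]-.143)<.006)&(C[...,1]<-.25)&(C[...,1]>-.52)&(C[...,0]>.35)&(C[...,0]<.69)
    print(cv2.minAreaRect((C[g][:,:2]*1000).astype(np.float32)),np.median(C[g][:,2]))
    c,s=np.cos(np.radians(15.9)),np.sin(np.radians(15.9)); q=(C-np.array([.532,-.387,0]))@np.array([[c,-s,0],[s,c,0],[0,0,1]])
    f=v&(abs(q[...,0])<.1)&(abs(q[...,1])<.02)&(q[...,2]<.1); print('bayfloor',f.sum(),np.percentile(q[f][:,2],[10,50,90]).round(4))
    w=v&(abs(q[...,0])<.13)&(abs(q[...,1])<.07)&(abs(q[...,2]-.143)<.006)
    y=q[w]; print('inner walls',y[y[:,1]>0][:,1].min().round(4),y[y[:,1]<0][:,1].max().round(4),'outer',y[:,1].min().round(4),y[:,1].max().round(4),'ends',y[:,0].min().round(4),y[:,0].max().round(4))
    hsv=cv2.cvtColor(z['p'],cv2.COLOR_RGB2HSV).astype(int)
    yl=f&(hsv[...,0]>18)&(hsv[...,0]<35)&(hsv[...,1]>120); print('yellow',np.sort(q[yl][:,0]).round(3)[::max(1,yl.sum()//12)])
E
```

```text
top drum z [0.1157 0.1186 0.1207 0.1231 0.154 ]
((531.760986328125, -388.7559509277344), (249.8549346923828, 123.01699829101562), 16.05292510986328) 0.14346044562721416
bayfloor 157 [0.0432 0.0466 0.0529]
inner walls 0.0216 -0.0247 outer -0.0628 0.0601 ends -0.1257 0.1243
yellow [-0.036 -0.035 -0.034 -0.033 -0.032  0.031  0.031  0.032  0.034  0.035
  0.035]
side drum z [0.1085 0.1181 0.1195 0.1409 0.1642]
((532.2631225585938, -387.3491516113281), (250.48594665527344, 120.79345703125), 15.944594383239746) 0.14244759422995334
bayfloor 221 [0.0432 0.0449 0.0525]
inner walls 0.023 -0.0249 outer -0.0609 0.06 ends -0.1251 0.1254
yellow [-0.037 -0.036 -0.036 -0.035 -0.034 -0.033 -0.033 -0.031  0.03   0.032
  0.032  0.033  0.034  0.035]
```

>>> {"fn": "move_arm", "kwargs": {"series": "0.18 -0.16 0 0 0 -0.05; 0.36 -0.32 0 0 0 -0.1; 0.54 -0.48 0 0 0 -0.15; 0.72 -0.64 0 0 0 -0.2; 0.9 -0.8 0 0 0 -0.25", "claw": -1}}

```text
time: 1.82
position: [0.3293, 0.4969, 0.2484]
eef_rot: [[-0.831, 0.556, 0.0], [0.556, 0.831, 0.0], [0.0, 0.0, -1.0]]
ft_force: [-0.5, 0.6, -0.1]
opening: 0.0853
```

>>> {"fn": "move_arm", "kwargs": {"series": "0.18 -0.16 0 0 0 -0.05; 0.36 -0.32 0 0 0 -0.1; 0.54 -0.48 0 0 0 -0.15; 0.72 -0.64 0 0 0 -0.2; 0.9 -0.8 0 0 0 -0.25"}}

```text
time: 2.23
position: [0.4194, 0.4168, 0.2484]
eef_rot: [[-0.706, 0.708, 0.0], [0.708, 0.706, 0.0], [0.0, 0.0, -1.0]]
ft_force: [-0.3, 0.8, 0.5]
opening: 0.0853
```

>>> {"fn": "move_arm", "kwargs": {"series": "0.18 -0.16 0 0 0 -0.05; 0.36 -0.32 0 0 0 -0.1; 0.54 -0.48 0 0 0 -0.15; 0.72 -0.64 0 0 0 -0.2; 0.9 -0.8 0 0 0 -0.25"}}

```text
time: 2.65
position: [0.5095, 0.3368, 0.2484]
eef_rot: [[-0.555, 0.832, 0.0], [0.832, 0.555, 0.0], [-0.0, 0.0, -1.0]]
ft_force: [0.8, 0.7, -0.4]
opening: 0.0853
```

>>> {"fn": "move_arm", "kwargs": {"series": "0.25 -0.2 0 0 0 -0.07; 0.5 -0.4 0 0 0 -0.14; 0.75 -0.6 0 0 0 -0.2; 0.91 -0.81 0 0 0 -0.267; 0.91 -0.81 0 0 0 -0.267"}}

```text
time: 3.07
position: [0.6026, 0.2531, 0.2483]
eef_rot: [[-0.366, 0.931, 0.002], [0.931, 0.366, -0.001], [-0.001, 0.001, -1.0]]
ft_force: [-0.0, -0.1, -0.7]
opening: 0.0852
```

```bash
python3 - <<'E'
from h import *
snap('side','s1.png');snap('top','t1.png')
s=manip.get_state(); print(s['position'],s['joint_positions'],np.degrees(np.arctan2(s['eef_rot'][1][1],s['eef_rot'][0][1])))
a=cv2.imread('pics/s1.png')[80:260,180:420]; cv2.imwrite('pics/s1c.png',cv2.resize(a,None,fx=3.2,fy=3.2))
E
```

```text
[0.59999271 0.25575716 0.24804704] [3.84588461e-01 4.63412896e-01 1.56575858e+00 2.78560374e-04
 1.11291541e+00 5.79088134e-03] 21.69644734165087
```

View pics/s1c.png

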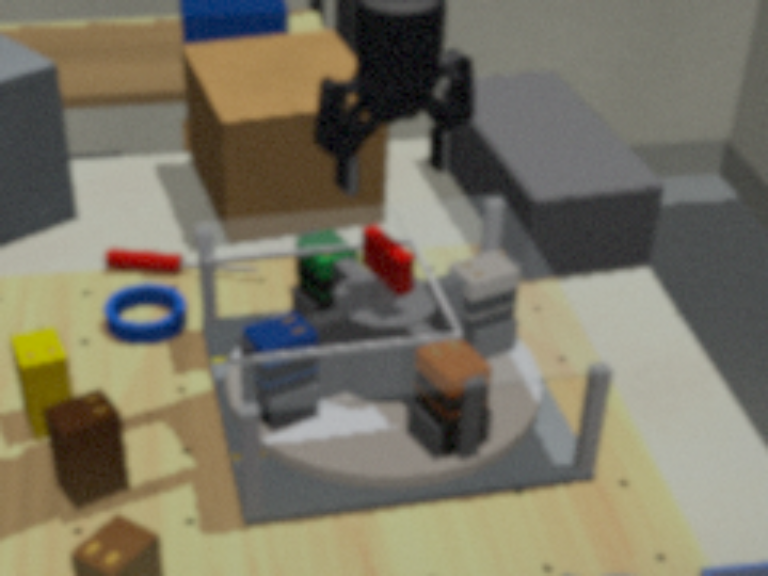

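The gripper is centred over the red bar (crop 385,260), jaws across its width, so I descend.

>>> {"fn": "move_arm", "kwargs": {"series": "0.01 0 -0.25 0 0 0; 0.01 0 -0.5 0 0 0; 0.01 0 -0.7 0 0 0; 0.01 0 -0.82 0 0 0; 0.01 0 -0.82 0 0 0"}}

```text
time: 3.58
position: [0.5982, 0.2569, 0.1634]
eef_rot: [[-0.373, 0.928, -0.005], [0.928, 0.373, -0.002], [0.0, -0.005, -1.0]]
ft_force: [0.0, -0.1, 1.2]
opening: 0.0852
```

>>> {"fn": "move_arm", "kwargs": {"series": "0 0 0 0 0 0; 0 0 0 0 0 0; 0 0 0 0 0 0; 0 0 0 0 0 0; 0 0 0 0 0 0", "claw": 1, "force": 50}}

```text
time: 4.0
position: [0.6011, 0.2569, 0.1674]
eef_rot: [[-0.371, 0.929, 0.002], [0.929, 0.371, 0.001], [0.0, 0.002, -1.0]]
ft_force: [-0.3, 0.4, 1.4]
opening: 0.0253
```

>>> {"fn": "move_arm", "kwargs": {"series": "0 0 0 0 0 0; 0 0 0 0 0 0; 0 0 0 0 0 0; 0 0 0 0 0 0; 0 0 0 0 0 0"}}

```text
time: 4.42
position: [0.6021, 0.2572, 0.1676]
eef_rot: [[-0.371, 0.929, 0.003], [0.929, 0.371, 0.002], [0.0, 0.004, -1.0]]
ft_force: [5.0, 2.7, 4.0]
opening: 0.0172
```

>>> {"fn": "move_arm", "kwargs": {"series": "0 0 0 0 0 0.06; 0 0 0 0 0 0.14; 0 0 0 0 0 0.22; 0 0 0 0 0 0.3; 0 0 0 0 0 0.38"}}

```text
time: 4.83
position: [0.6029, 0.2576, 0.1676]
eef_rot: [[-0.63, 0.777, 0.005], [0.777, 0.63, 0.002], [-0.001, 0.005, -1.0]]
ft_force: [8.4, 5.5, 0.2]
opening: 0.0175
```

>>> {"fn": "move_arm", "kwargs": {"series": "0 0 0 0 0 0.08; 0 0 0 0 0 0.16; 0 0 0 0 0 0.24; 0 0 0 0 0 0.32; 0 0 0 0 0 0.4"}}

```text
time: 5.25
position: [0.6035, 0.2583, 0.1676]
eef_rot: [[-0.839, 0.544, 0.007], [0.544, 0.839, 0.004], [-0.004, 0.007, -1.0]]
ft_force: [10.5, 7.6, -2.0]
opening: 0.0175
```

>>> {"fn": "move_arm", "kwargs": {"series": "0 0 0 0 0 0.08; 0 0 0 0 0 0.16; 0 0 0 0 0 0.24; 0 0 0 0 0 0.32; 0 0 0 0 0 0.4"}}

```text
time: 5.67
position: [0.6039, 0.2591, 0.1676]
eef_rot: [[-0.966, 0.258, 0.008], [0.258, 0.966, 0.005], [-0.006, 0.007, -1.0]]
ft_force: [11.9, 11.7, -4.5]
opening: 0.0175
```

>>> {"fn": "move_arm", "kwargs": {"series": "0 0 0 0 0 0.08; 0 0 0 0 0 0.16; 0 0 0 0 0 0.24; 0 0 0 0 0 0.32; 0 0 0 0 0 0.4"}}

```text
time: 6.08
position: [0.604, 0.26, 0.1676]
eef_rot: [[-0.999, -0.053, 0.008], [-0.053, 0.999, 0.006], [-0.009, 0.006, -1.0]]
ft_force: [11.5, 15.6, -5.3]
opening: 0.0172
```

```bash
python3 - <<'E'
from h import *
snap('side','s2.png');snap('top','t2.png')
s=manip.get_state(); print(s['time'],s['position'],s['ft_force'],s['wrist_torque'],s['joint_positions'],np.degrees(np.arctan2(s['eef_rot'][1][1],s['eef_rot'][0][1])))
a=cv2.imread('pics/s2.png')[80:260,180:420]; cv2.imwrite('pics/s2c.png',cv2.resize(a,None,fx=3.2,fy=3.2))
E
```

```text
6.1833 [0.60402524 0.26004761 0.16760703] [12.14232729 14.89312468 -5.64512722] [ 1.70482466 -1.41105137 -0.43907515] [ 0.38746101  0.55898157  1.61305872  0.00277954  0.95949819 -1.23833079] 93.06162789999325
```

View pics/s2c.png

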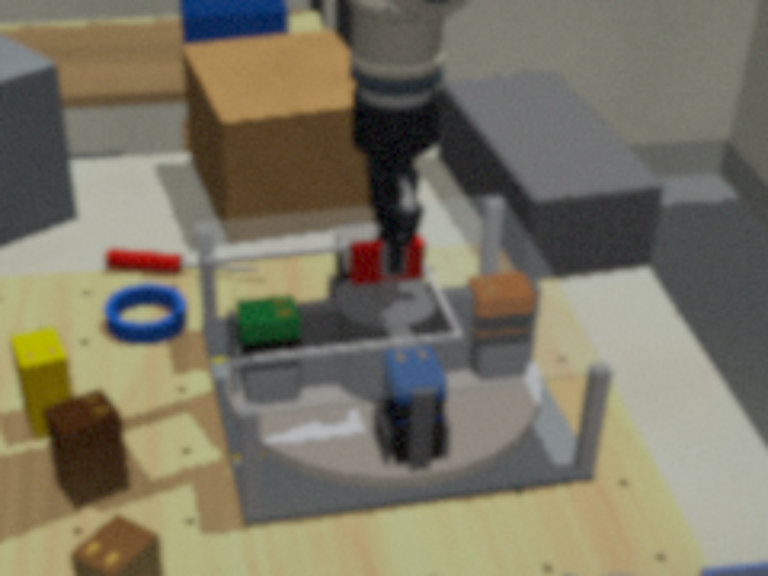

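The green pack has come round to the middle of the opening (crop 268,320). I release the bar, go up, and measure it.

>>> {"fn": "move_arm", "kwargs": {"series": "0 0 0 0 0 0; 0 0 0 0 0 0; 0 0 0 0 0 0; 0 0 0 0 0 0; 0 0 0 0 0 0", "claw": -1}}

```text
time: 6.6
position: [0.6003, 0.2562, 0.1662]
eef_rot: [[-0.999, -0.05, -0.001], [-0.05, 0.999, -0.0], [0.001, -0.0, -1.0]]
ft_force: [-0.9, -0.0, -0.4]
opening: 0.0762
```

>>> {"fn": "move_arm", "kwargs": {"series": "0 0 0.1 0 0 0; 0 0 0.3 0 0 0; 0 0 0.6 0 0 0; 0 0 0.8 0 0 0; 0 0 0.8 0 0 0"}}

```text
time: 7.02
position: [0.6031, 0.2575, 0.2523]
eef_rot: [[-0.999, -0.05, 0.008], [-0.05, 0.999, 0.003], [-0.008, 0.003, -1.0]]
ft_force: [0.4, 1.1, 0.3]
opening: 0.0851
```

>>> {"fn": "move_arm", "kwargs": {"series": "-0.2 0 0.2 0 0 0; -0.4 0 0.2 0 0 0; -0.6 0 0.2 0 0 0; -0.8 0 0.2 0 0 0; -0.8 0 0.2 0 0 0"}}

```text
time: 7.43
position: [0.5171, 0.2561, 0.2662]
eef_rot: [[-0.999, -0.051, -0.003], [-0.051, 0.999, -0.001], [0.003, -0.001, -1.0]]
ft_force: [-0.5, 0.0, -0.1]
opening: 0.0856
```

```bash
cat > meas.py <<'E'
from h import *
def rect(P):
    r=cv2.minAreaRect((P[:,:2]*1000).astype(np.float32)); return np.round(r[0],1),np.round(r[1],1),round(r[2],1)
for n in ['top','side']:
    p,d=snap(n,n+'_3.png'); C=cloud(n,d); v=d>0
    hsv=cv2.cvtColor(p,cv2.COLOR_RGB2HSV).astype(int); H,S,V=[hsv[...,k] for k in range(3)]
    near=(abs(C[...,0]-.56)<.2)&(abs(C[...,1]-.25)<.2)
    r=C[v&near&((H<6)|(H>174))&(S>140)&(V>90)]; r=r[r[:,2]>.172]; print(n,'red',len(r),rect(r) if len(r)>4 else '')
    g=C[v&near&(H>45)&(H<85)&(S>90)]; t=g[abs(g[:,2]-.12)<.008]; print(' green',len(g),len(t),rect(t),'z',np.median(t[:,2]).round(4))
    a=v&(abs(C[...,0]-.49)<.045)&(abs(C[...,1]-.25)<.04)&(abs(C[...,2]-.12)<.007); print(' topall',a.sum(),rect(C[a]))
    cv2.imwrite('pics/c_%s.png'%n,cv2.resize(p[130:260,160:300] if n=='top' else p[120:260,220:380],None,fx=4,fy=4,interpolation=2)[:,:,::-1])
s=manip.get_state(); print(s['time'],s['position'],np.degrees(np.arctan2(s['eef_rot'][1][1],s['eef_rot'][0][1])))
E
python3 meas.py
```

```text
top red 0 
 green 6 0 (array([0., 0.]), array([0., 0.]), 0.0) z nan
 topall 0 (array([0., 0.]), array([0., 0.]), 0.0)
side red 84 (array([599.3, 254.7]), array([63.6, 14.5]), 2.3)
 green 286 152 (array([487.2, 253.2]), array([55.4, 47.8]), 3.9) z 0.1187
 topall 214 (array([492.5, 252.9]), array([84.5, 47.7]), 0.7)
7.5333 [0.52027032 0.25660783 0.26668927] 92.91916660533865
  return _methods._mean(a, axis=axis, dtype=dtype,
  ret = ret.dtype.type(ret / rcount)
```

View pics/c_top.png

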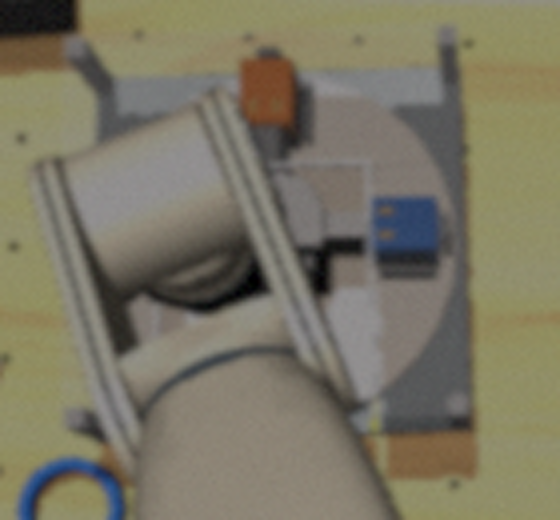

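View pics/c_side.png

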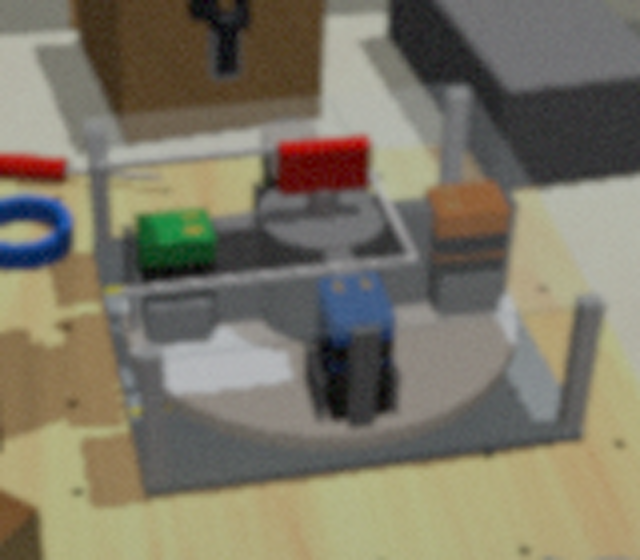

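The side view gives the green top at about (0.487, 0.252) with yaw about 3°, its top at 0.119, and square in the opening. The arm hides the pack in the top view. I now move over the pack and go down.

>>> {"fn": "move_arm", "kwargs": {"series": "-0.17 -0.025 0 0 0 0; -0.34 -0.05 0 0 0 0; -0.34 -0.05 -0.2 0 0 0; -0.34 -0.05 -0.4 0 0 0; -0.34 -0.05 -0.6 0 0 0"}}

```text
time: 7.95
position: [0.4877, 0.2518, 0.2062]
eef_rot: [[-0.999, -0.05, 0.002], [-0.05, 0.999, 0.001], [-0.002, 0.001, -1.0]]
ft_force: [0.2, 0.5, 0.7]
opening: 0.0854
```

```bash
python3 - <<'E'
from h import *
p,d=snap('side'); cv2.imwrite('pics/s4.png',cv2.resize(p[120:240,220:380],None,fx=5,fy=5,interpolation=2)[:,:,::-1])
s=manip.get_state(); print(s['time'],s['position'],s['ft_force'])
E
```

```text
8.0 [0.48562329 0.25074393 0.2021008 ] [-1.58632352 -1.37522185 -2.96141093]
```

View pics/s4.png

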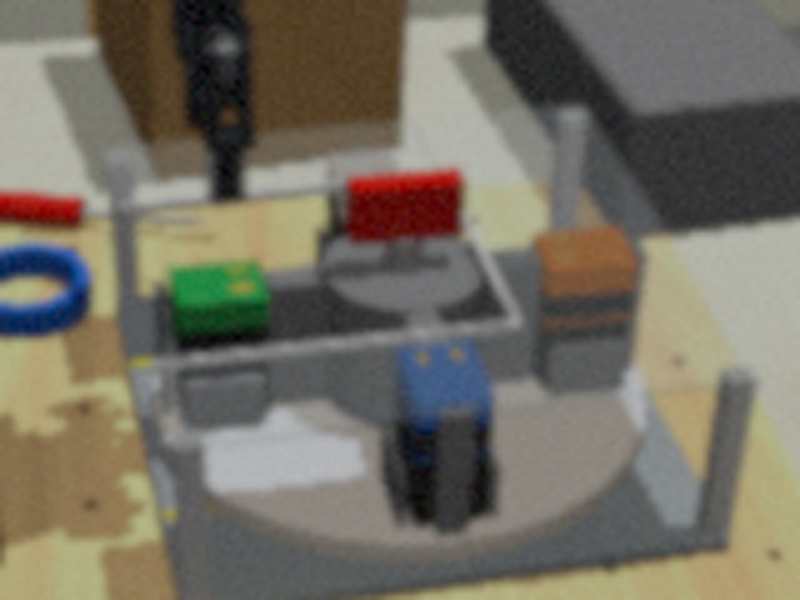

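The gripper is above the green top (crop 220,290) and the path down is clear.

>>> {"fn": "move_arm", "kwargs": {"series": "0 0 -0.2 0 0 0; 0 0 -0.4 0 0 0; 0 0 -0.6 0 0 0; 0 0 -0.75 0 0 0; 0 0 -0.85 0 0 0"}}

```text
time: 8.42
position: [0.487, 0.2514, 0.12]
eef_rot: [[-0.999, -0.05, -0.001], [-0.05, 0.999, -0.001], [0.001, -0.001, -1.0]]
ft_force: [0.1, 0.5, 0.1]
opening: 0.0852
```

>>> {"fn": "move_arm", "kwargs": {"series": "0 0 -0.1 0 0 0; 0 0 -0.2 0 0 0; 0 0 -0.27 0 0 0; 0 0 -0.27 0 0 0; 0 0 -0.27 0 0 0"}}

```text
time: 8.83
position: [0.4867, 0.2517, 0.0943]
eef_rot: [[-0.999, -0.05, -0.0], [-0.05, 0.999, -0.0], [0.0, -0.0, -1.0]]
ft_force: [-0.8, -0.6, 0.4]
opening: 0.0857
```

>>> {"fn": "move_arm", "kwargs": {"series": "0 0 0 0 0 0; 0 0 0 0 0 0; 0 0 0 0 0 0; 0 0 0 0 0 0; 0 0 0 0 0 0", "claw": 1, "force": 40}}

```text
time: 9.25
position: [0.4873, 0.252, 0.0951]
eef_rot: [[-0.999, -0.051, 0.002], [-0.051, 0.999, 0.001], [-0.002, 0.001, -1.0]]
ft_force: [0.1, 0.2, 4.5]
opening: 0.0436
```

>>> {"fn": "move_arm", "kwargs": {"series": "0 0 0 0 0 0; 0 0 0 0 0 0; 0 0 0 0 0 0; 0 0 0 0 0 0; 0 0 0 0 0 0"}}

```text
time: 9.67
position: [0.4873, 0.2519, 0.0951]
eef_rot: [[-0.999, -0.051, 0.002], [-0.051, 0.999, 0.001], [-0.002, 0.001, -1.0]]
ft_force: [0.1, 0.4, 5.8]
opening: 0.0435
```

>>> {"fn": "move_arm", "kwargs": {"series": "0 0 0.05 0 0 0; 0 0 0.15 0 0 0; 0 0 0.3 0 0 0; 0 0 0.45 0 0 0; 0 0 0.6 0 0 0"}}

```text
time: 10.08
position: [0.4858, 0.2512, 0.1548]
eef_rot: [[-0.999, -0.05, -0.002], [-0.05, 0.999, -0.001], [0.002, -0.001, -1.0]]
ft_force: [1.2, -1.2, -4.9]
opening: 0.0433
```

>>> {"fn": "move_arm", "kwargs": {"series": "0 0 0.15 0 0 0; 0 0 0.3 0 0 0; 0 0 0.45 0 0 0; 0 0 0.6 0 0 0; 0 0 0.7 0 0 0"}}

```text
time: 10.5
position: [0.4864, 0.2515, 0.2258]
eef_rot: [[-0.999, -0.05, 0.0], [-0.05, 0.999, 0.0], [-0.0, 0.0, -1.0]]
ft_force: [0.7, 0.3, -5.0]
opening: 0.0434
```

```bash
python3 - <<'E'
from h import *
p,d=snap('side'); cv2.imwrite('pics/s5.png',cv2.resize(p[60:240,180:420],None,fx=3.2,fy=3.2,interpolation=2)[:,:,::-1])
s=manip.get_state(); print(s['time'],s['position'],s['ft_force'],s['opening'])
E
```

```text
10.55 [0.48727732 0.25195491 0.22730342] [ 0.22442196  0.74057271 -3.65290189] 0.04381151801773667
```

View pics/s5.png

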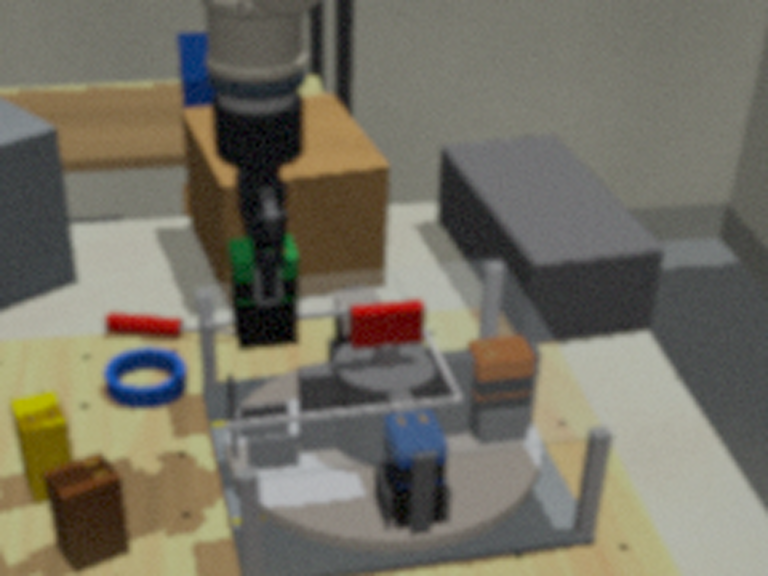

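The pack is held upright (crop 265,290) and its bottom is clear of the posts. I carry it to the mat.

>>> {"fn": "move_arm", "kwargs": {"series": "-0.02 -0.1 0 0 0 0; -0.05 -0.3 0 0 0 0; -0.08 -0.5 0 0 0 0; -0.1 -0.7 0 0 0 0; -0.12 -0.95 0 0 0 0"}}

```text
time: 10.97
position: [0.4733, 0.1555, 0.2232]
eef_rot: [[-0.999, -0.051, -0.002], [-0.051, 0.999, -0.001], [0.002, -0.0, -1.0]]
ft_force: [0.8, -0.9, -4.9]
opening: 0.0436
```

>>> {"fn": "move_arm", "kwargs": {"series": "-0.02 -0.2 0 0 0 0; -0.05 -0.4 0 0 0 0; -0.08 -0.6 0 0 0 0; -0.1 -0.8 0 0 0 0; -0.12 -1 0 0 0 0"}}

```text
time: 11.38
position: [0.4611, 0.0552, 0.2233]
eef_rot: [[-0.999, -0.05, -0.002], [-0.05, 0.999, -0.0], [0.002, -0.0, -1.0]]
ft_force: [0.5, 0.7, -4.9]
opening: 0.0434
```

>>> {"fn": "move_arm", "kwargs": {"series": "-0.02 -0.2 0 0 0 0; -0.05 -0.4 0 0 0 0; -0.08 -0.6 0 0 0 0; -0.1 -0.8 0 0 0 0; -0.12 -1 0 0 0 0"}}

```text
time: 11.8
position: [0.449, -0.0446, 0.2233]
eef_rot: [[-0.999, -0.05, -0.002], [-0.05, 0.999, 0.0], [0.002, 0.0, -1.0]]
ft_force: [0.2, 0.5, -5.2]
opening: 0.0436
```

>>> {"fn": "move_arm", "kwargs": {"series": "-0.02 -0.2 0 0 0 0; -0.04 -0.4 0 0 0 0; -0.06 -0.6 -0.1 0 0 0; -0.07 -0.8 -0.25 0 0 0; -0.07 -0.95 -0.4 0 0 0"}}

```text
time: 12.22
position: [0.4424, -0.1398, 0.1834]
eef_rot: [[-0.999, -0.05, -0.001], [-0.05, 0.999, -0.0], [0.001, -0.0, -1.0]]
ft_force: [0.6, -0.3, -5.3]
opening: 0.0437
```

>>> {"fn": "move_arm", "kwargs": {"series": "0.01 -0.1 -0.2 0 0 0; 0.01 -0.1 -0.4 0 0 0; 0.01 -0.1 -0.6 0 0 0; 0.01 -0.1 -0.8 0 0 0; 0.01 -0.1 -0.95 0 0 0"}}

```text
time: 12.63
position: [0.4427, -0.1483, 0.0872]
eef_rot: [[-0.999, -0.05, -0.003], [-0.05, 0.999, 0.001], [0.003, 0.001, -1.0]]
ft_force: [-0.5, -0.5, -4.4]
opening: 0.0437
```

>>> {"fn": "move_arm", "kwargs": {"series": "0 0 -0.04 0 0 0; 0 0 -0.08 0 0 0; 0 0 -0.11 0 0 0; 0 0 -0.14 0 0 0; 0 0 -0.15 0 0 0"}}

```text
time: 13.05
position: [0.4449, -0.1485, 0.0746]
eef_rot: [[-0.999, -0.05, 0.001], [-0.05, 0.999, -0.0], [-0.001, -0.0, -1.0]]
ft_force: [-0.1, 0.0, -4.5]
opening: 0.0436
```

>>> {"fn": "move_arm", "kwargs": {"series": "0 0 -0.01 0 0 0; 0 0 -0.02 0 0 0; 0 0 -0.03 0 0 0; 0 0 -0.03 0 0 0; 0 0 -0.03 0 0 0"}}

```text
time: 13.47
position: [0.4447, -0.1484, 0.0714]
eef_rot: [[-0.999, -0.05, 0.0], [-0.05, 0.999, -0.0], [-0.0, -0.0, -1.0]]
ft_force: [0.1, 0.1, -5.5]
opening: 0.0434
```

>>> {"fn": "move_arm", "kwargs": {"series": "0 0 -0.01 0 0 0; 0 0 -0.015 0 0 0; 0 0 -0.02 0 0 0; 0 0 -0.025 0 0 0; 0 0 -0.025 0 0 0"}}

```text
time: 13.88
position: [0.4447, -0.1483, 0.0691]
eef_rot: [[-0.999, -0.05, 0.0], [-0.05, 0.999, -0.0], [-0.0, -0.0, -1.0]]
ft_force: [-0.9, 1.0, 1.6]
opening: 0.0436
```

The wrist force in z went from -5 to +1.6 N, so the pack is on the mat. I release it.

>>> {"fn": "move_arm", "kwargs": {"series": "0 0 0 0 0 0; 0 0 0 0 0 0; 0 0 0 0 0 0; 0 0 0 0 0 0; 0 0 0 0 0 0", "claw": -1}}

```text
time: 14.3
position: [0.4448, -0.1484, 0.0689]
eef_rot: [[-0.999, -0.05, 0.0], [-0.05, 0.999, -0.0], [-0.0, -0.0, -1.0]]
ft_force: [-1.2, 0.0, 0.1]
opening: 0.0854
```

>>> {"fn": "move_arm", "kwargs": {"series": "0 0 0.2 0 0 0; 0 0 0.4 0 0 0; 0 0 0.6 0 0 0; 0 0 0.8 0 0 0; 0 0 1 0 0 0"}}

```text
time: 14.72
position: [0.4445, -0.1483, 0.1697]
eef_rot: [[-0.999, -0.05, -0.0], [-0.05, 0.999, 0.0], [0.0, 0.0, -1.0]]
ft_force: [0.3, -0.1, 0.3]
opening: 0.0852
```

>>> {"fn": "move_arm", "kwargs": {"series": "-0.1 0.2 0.05 0 0 -0.14; -0.2 0.4 0.1 0 0 -0.28; -0.3 0.6 0.1 0 0 -0.42; -0.4 0.8 0.1 0 0 -0.56; -0.5 1 0.1 0 0 -0.7"}}

```text
time: 15.13
position: [0.3941, -0.0476, 0.179]
eef_rot: [[-0.875, 0.484, 0.001], [0.484, 0.875, -0.0], [-0.001, 0.0, -1.0]]
ft_force: [0.0, -0.0, -0.8]
opening: 0.0856
```

```bash
cat > m2.py <<'E'
from h import *
def rect(P):
    r=cv2.minAreaRect((P[:,:2]*1000).astype(np.float32)); return np.round(r[0],1),np.round(r[1],1),round(r[2],1)
for n in ['top','side']:
    p,d=snap(n,n+'_6.png'); C=cloud(n,d); v=d>0
    near=v&(abs(C[...,0]-.444)<.06)&(abs(C[...,1]+.15)<.06)
    t=C[near&(abs(C[...,2]-.094)<.006)]; print(n,len(t),rect(t) if len(t)>3 else '',np.median(t[:,2]) if len(t) else '')
s=manip.get_state(); print(s['time'],s['position'],s['joint_positions'].round(2),np.degrees(np.arctan2(s['eef_rot'][1][1],s['eef_rot'][0][1])))
E
python3 m2.py
```

```text
top 0  
side 415 (array([ 445.3, -149.6]), array([56.1, 48.1]), 2.8) 0.09355402003809077
15.2333 [ 0.39256529 -0.04653688  0.17862367] [-0.15  0.2   2.17  0.    0.77 -1.22] 61.301267917449344
```

View pics/top_6.png

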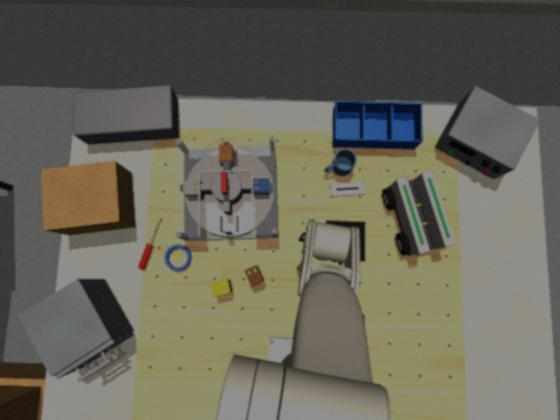

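View pics/side_6.png

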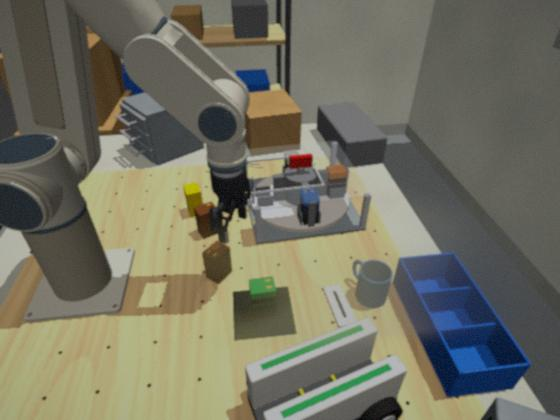

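The green pack stands on the mat (side view 288,262), centred at (0.445,-0.149) with yaw 2.8° and its top at 0.094. I regrip it across the 56 mm sides.

>>> {"fn": "move_arm", "kwargs": {"series": "0.1 -0.2 0 0 0 -0.14; 0.2 -0.4 0 0 0 -0.28; 0.3 -0.6 0 0 0 -0.42; 0.4 -0.8 0 0 0 -0.56; 0.52 -1 0 0 0 -0.7"}}

```text
time: 15.65
position: [0.4471, -0.1499, 0.1788]
eef_rot: [[-0.495, 0.869, 0.0], [0.869, 0.495, -0.0], [-0.0, 0.0, -1.0]]
ft_force: [0.5, -0.5, -0.4]
opening: 0.0856
```

>>> {"fn": "move_arm", "kwargs": {"series": "0 -0.02 0 0 0 -0.15; 0 -0.02 0 0 0 -0.3; 0 -0.02 0 0 0 -0.45; 0 -0.02 0 0 0 -0.595; 0 -0.02 0 0 0 -0.595"}}

```text
time: 16.07
position: [0.4469, -0.1511, 0.1788]
eef_rot: [[-0.052, 0.999, 0.0], [0.999, 0.052, -0.0], [-0.0, 0.0, -1.0]]
ft_force: [-0.3, -0.2, 0.1]
opening: 0.0853
```

```bash
python3 m2.py
```

```text
top 4 (array([ 466.6, -129.2]), array([9.6, 0.8]), 2.3) 0.0961679586284071
side 417 (array([ 445.2, -149.7]), array([56.2, 46.6]), 2.9) 0.09324474111065839
16.1667 [ 0.44681987 -0.15081986  0.1788079 ] [-0.35  0.3   2.01 -0.    0.82 -0.41] 3.365661013607411
```

View pics/side_6.png

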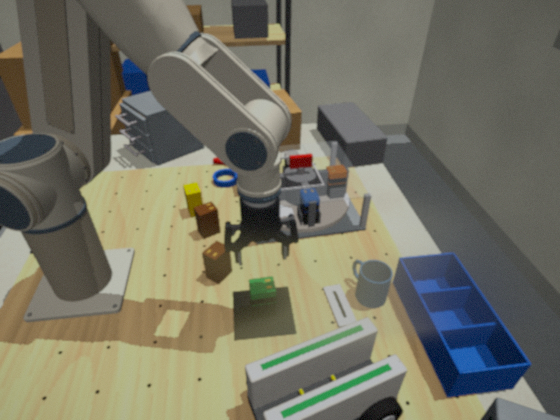

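>>> {"fn": "move_arm", "kwargs": {"series": "-0.02 0.02 -0.1 0 0 0; -0.02 0.02 -0.3 0 0 0; -0.02 0.02 -0.5 0 0 0; -0.02 0.02 -0.7 0 0 0; -0.02 0.02 -0.85 0 0 0"}}

```text
time: 16.58
position: [0.4444, -0.1484, 0.0926]
eef_rot: [[-0.059, 0.998, -0.0], [0.998, 0.059, 0.0], [0.0, -0.0, -1.0]]
ft_force: [0.1, 0.3, 0.0]
opening: 0.0853
```

>>> {"fn": "move_arm", "kwargs": {"series": "0 0 -0.1 0 0 0; 0 0 -0.2 0 0 0; 0 0 -0.25 0 0 0; 0 0 -0.25 0 0 0; 0 0 -0.25 0 0 0"}}

```text
time: 17.0
position: [0.4448, -0.1485, 0.069]
eef_rot: [[-0.055, 0.998, 0.0], [0.998, 0.055, -0.0], [-0.0, 0.0, -1.0]]
ft_force: [0.6, 0.3, 0.5]
opening: 0.0856
```

>>> {"fn": "move_arm", "kwargs": {"series": "0 0 0 0 0 0; 0 0 0 0 0 0; 0 0 0 0 0 0; 0 0 0 0 0 0; 0 0 0 0 0 0", "claw": 1, "force": 40}}

```text
time: 17.42
position: [0.445, -0.1485, 0.0696]
eef_rot: [[-0.054, 0.999, 0.001], [0.999, 0.054, -0.0], [-0.001, 0.001, -1.0]]
ft_force: [-2.0, -0.1, 6.3]
opening: 0.056
```

>>> {"fn": "move_arm", "kwargs": {"series": "0 0 0 0 0 0; 0 0 0 0 0 0; 0 0 0 0 0 0; 0 0 0 0 0 0; 0 0 0 0 0 0"}}

```text
time: 17.83
position: [0.445, -0.1485, 0.0695]
eef_rot: [[-0.054, 0.999, 0.001], [0.999, 0.054, -0.0], [-0.0, 0.001, -1.0]]
ft_force: [-1.6, 0.5, 6.9]
opening: 0.0554
```

>>> {"fn": "move_arm", "kwargs": {"series": "0 0 0.1 0 0 0; 0 0 0.3 0 0 0; 0 0 0.5 0 0 0; 0 0 0.75 0 0 0; 0 0 1 0 0 0"}}

```text
time: 18.25
position: [0.4436, -0.148, 0.1698]
eef_rot: [[-0.054, 0.999, -0.002], [0.999, 0.054, 0.001], [0.001, -0.002, -1.0]]
ft_force: [1.8, 0.3, -6.1]
opening: 0.0558
```

>>> {"fn": "move_arm", "kwargs": {"series": "0 0 0.2 0 0 0; 0 0 0.4 0 0 0.03; 0.05 -0.05 0.6 0 0 0.06; 0.15 -0.2 0.7 0 0 0.12; 0.25 -0.4 0.7 0 0 0.17"}}

```text
time: 18.67
position: [0.4703, -0.1882, 0.2418]
eef_rot: [[-0.19, 0.982, 0.003], [0.982, 0.19, -0.001], [-0.002, 0.003, -1.0]]
ft_force: [0.7, -0.7, -5.3]
opening: 0.0554
```

>>> {"fn": "move_arm", "kwargs": {"series": "0.1 -0.2 0 0 0 0.03; 0.2 -0.4 0 0 0 0.06; 0.3 -0.6 0 0 0 0.09; 0.4 -0.8 0 0 0 0.12; 0.5 -1 0 0 0 0.12"}}

```text
time: 19.08
position: [0.5192, -0.2889, 0.2387]
eef_rot: [[-0.28, 0.96, -0.001], [0.96, 0.28, 0.001], [0.001, -0.001, -1.0]]
ft_force: [1.3, 0.6, -5.0]
opening: 0.0556
```

>>> {"fn": "move_arm", "kwargs": {"series": "0.05 -0.2 0 0 0 0; 0.1 -0.4 0 0 0 0; 0.12 -0.7 0 0 0 0; 0.12 -0.98 0 0 0 0; 0.12 -0.98 0 0 0 0"}}

```text
time: 19.5
position: [0.5311, -0.3907, 0.2388]
eef_rot: [[-0.276, 0.961, 0.0], [0.961, 0.276, -0.002], [-0.002, -0.0, -1.0]]
ft_force: [-0.8, 0.4, -4.6]
opening: 0.0552
```

```bash
cat > m3.py <<'E'
from h import *
import sys
def rect(P):
    r=cv2.minAreaRect((P[:,:2]*1000).astype(np.float32)); return np.round(r[0],1),np.round(r[1],1),round(r[2],1)
s=manip.get_state(); print(s['time'],s['position'],s['ft_force'],s['opening'],np.degrees(np.arctan2(s['eef_rot'][1][1],s['eef_rot'][0][1])))
zt=s['position'][2]-.0655+.09
for n in ['top','side']:
    p,d=snap(n,n+'_%s.png'%sys.argv[1]); C=cloud(n,d); v=d>0
    near=v&(C[...,0]>.35)&(C[...,0]<.69)&(C[...,1]<-.25)&(C[...,1]>-.52)
    t=C[near&(abs(C[...,2]-.143)<.006)]; print(n,'pods',len(t),rect(t))
    hsv=cv2.cvtColor(p,cv2.COLOR_RGB2HSV).astype(int); H,S=hsv[...,0],hsv[...,1]
    g=near&(H>45)&(H<85)&(S>90)&(C[...,2]>zt-.03)&(abs(C[...,0]-s['position'][0])<.06)&(abs(C[...,1]-s['position'][1])<.05)
    t=C[g]; t2=t[abs(t[:,2]-zt)<.007]; print(' green',len(t),len(t2),rect(t2) if len(t2)>4 else'', zt)
    cr=p[140:280,350:490] if n=='top' else p[240:420,200:440]; cv2.imwrite('pics/%s_%sc.png'%(n,sys.argv[1]),cv2.resize(cr,None,fx=3.2,fy=3.2,interpolation=2)[:,:,::-1])
E
python3 m3.py 7
```

```text
19.5 [ 0.53106994 -0.39072101  0.23880999] [-0.81925175  0.44013921 -4.57013631] 0.05523648414352942 16.025011312106958
top pods 880 (array([ 547.8, -383.7]), array([216.5, 120.2]), 16.2)
 green 83 35 (array([ 550.7, -374.8]), array([14.2, 46.5]), 72.0) 0.2633099895353657
side pods 4669 (array([ 532.4, -387.6]), array([250.8, 120.1]), 16.0)
 green 548 461 (array([ 533.1, -395.2]), array([56.6, 30.7]), 15.5) 0.2633099895353657
```

View pics/side_7c.png

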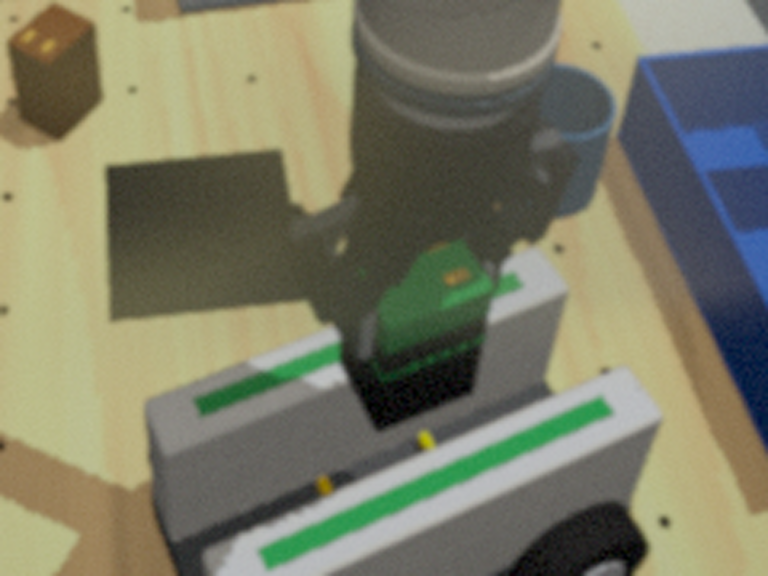

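View pics/top_7c.png

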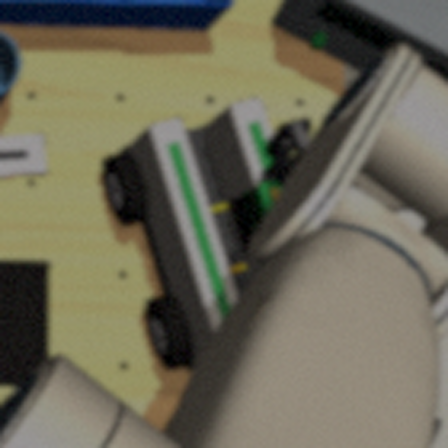

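```bash
cat > m4.py <<'E'
from h import *
s=manip.get_state(); tp=np.array(s['position']); print(s['time'],tp)
p,d=snap('side'); C=cloud('side',d); v=d>0
near=v&(C[...,0]>.35)&(C[...,0]<.69)&(C[...,1]<-.25)&(C[...,1]>-.52)
t=C[near&(abs(C[...,2]-.143)<.006)]; (cx,cy),sz,a=cv2.minAreaRect((t[:,:2]*1000).astype(np.float32)); print('pods',cx,cy,sz,a)
a=np.radians(a if sz[0]>sz[1] else a-90); c,s_=np.cos(a),np.sin(a)
q=(C-np.array([cx/1000,cy/1000,0]))@np.array([[c,-s_,0],[s_,c,0],[0,0,1]])
print('tcp in rover',(tp-np.array([cx/1000,cy/1000,0]))@np.array([[c,-s_,0],[s_,c,0],[0,0,1]]))
zb=tp[2]-.0655
f=v&(q[...,2]>max(zb+.012,.15))&(q[...,2]<zb+.075)&(abs(q[...,0])<.024)&(q[...,1]<0)&(q[...,1]>-.05)
F=q[f]; print('face y',len(F),np.percentile(F[:,1],[10,50,90]).round(4),'yaw slope',np.polyfit(F[:,0],F[:,1],1).round(4))
pk=v&(q[...,2]>max(zb+.004,.148))&(q[...,2]<zb+.035)&(abs(q[...,0])<.06)&(abs(q[...,1]+.022)<.008)
print('face x extents',np.percentile(q[pk][:,0],[0,1,99,100]).round(4),'zmin',q[pk][:,2].min(), zb)
E
python3 m4.py
```

```text
19.6 [ 0.53063433 -0.38676234  0.23826386]
pods 532.4004516601562 -387.3360290527344 (250.21226501464844, 120.53331756591797) 16.298734664916992
tcp in rover [-0.00153414  0.00104628  0.23826386]
face y 591 [-0.0213 -0.0207 -0.0201] yaw slope [-0.0097 -0.0207]
face x extents [-0.0299 -0.0298  0.0249  0.026 ] zmin 0.1768014899836624 0.17276385511505432
```

>>> {"fn": "move_arm", "kwargs": {"series": "0.02 -0.007 -0.05 0 0 0; 0.02 -0.007 -0.12 0 0 0; 0.02 -0.007 -0.19 0 0 0; 0.02 -0.007 -0.22 0 0 0; 0.02 -0.007 -0.22 0 0 0"}}

```text
time: 20.07
position: [0.533, -0.386, 0.2152]
eef_rot: [[-0.279, 0.96, -0.002], [0.96, 0.279, 0.002], [0.002, -0.002, -1.0]]
ft_force: [0.1, -0.5, -4.3]
opening: 0.0557
```

```bash
python3 m4.py; python3 m3.py 8
```

```text
20.0667 [ 0.53302746 -0.38602974  0.21518997]
pods 531.8598022460938 -387.37835693359375 (249.4043731689453, 120.56510925292969) 16.386991500854492
tcp in rover [0.0015007  0.00096441 0.21518997]
face y 546 [-0.0214 -0.0208 -0.0202] yaw slope [-0.0082 -0.0208]
face x extents [-0.0269 -0.0266  0.028   0.0288] zmin 0.15381981108233245 0.1496899746489437
20.1167 [ 0.53335767 -0.3864131   0.21595035] [ 0.43548851  0.25420782 -4.73882338] 0.056166143750858336 16.190749878234843
top pods 790 (array([ 552.7, -382.2]), array([205.5, 121. ]), 16.0)
 green 72 36 (array([ 547.5, -367.3]), array([17.2, 26.3]), 59.7) 0.240450345780217
side pods 4536 (array([ 531.9, -387.4]), array([249.6, 120.7]), 16.1)
 green 717 524 (array([ 539.5, -392.8]), array([64.9, 30.6]), 16.0) 0.240450345780217
```

View pics/side_8c.png

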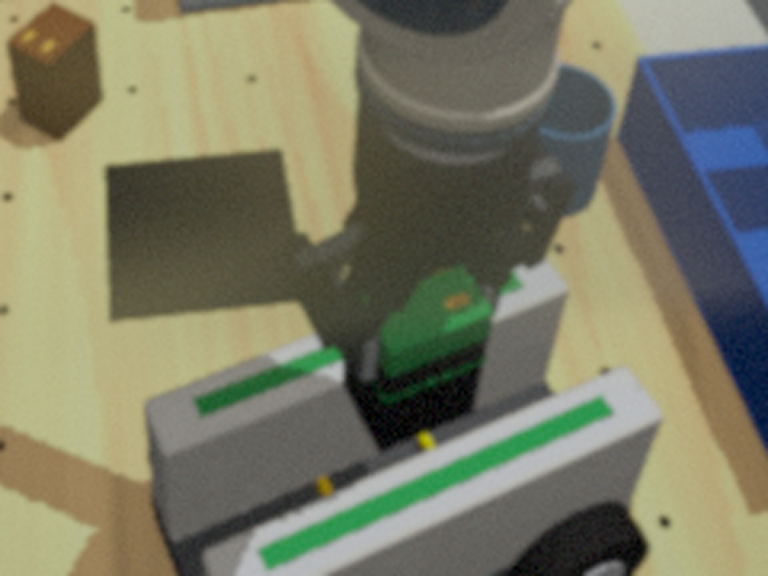

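The pack hangs centred over the trough, 1 mm off towards the mat. I correct that and lower it.

>>> {"fn": "move_arm", "kwargs": {"series": "-0.002 -0.012 0 0 0 0; -0.002 -0.012 -0.05 0 0 0; -0.002 -0.012 -0.12 0 0 0; -0.002 -0.012 -0.2 0 0 0; -0.002 -0.012 -0.28 0 0 0"}}

```text
time: 20.63
position: [0.5332, -0.3882, 0.1878]
eef_rot: [[-0.278, 0.961, -0.0], [0.961, 0.278, 0.0], [0.0, -0.0, -1.0]]
ft_force: [1.0, -0.0, -4.9]
opening: 0.0553
```

>>> {"fn": "move_arm", "kwargs": {"series": "0 0 -0.08 0 0 0; 0 0 -0.16 0 0 0; 0 0 -0.24 0 0 0; 0 0 -0.32 0 0 0; 0 0 -0.4 0 0 0"}}

```text
time: 21.05
position: [0.5334, -0.3882, 0.1478]
eef_rot: [[-0.278, 0.96, -0.0], [0.96, 0.278, 0.0], [0.0, -0.0, -1.0]]
ft_force: [-0.2, 0.2, -4.9]
opening: 0.0557
```

>>> {"fn": "move_arm", "kwargs": {"series": "0 0 -0.06 0 0 0; 0 0 -0.12 0 0 0; 0 0 -0.18 0 0 0; 0 0 -0.22 0 0 0; 0 0 -0.22 0 0 0"}}

```text
time: 21.47
position: [0.533, -0.3879, 0.1258]
eef_rot: [[-0.278, 0.96, -0.001], [0.96, 0.278, 0.001], [0.001, -0.001, -1.0]]
ft_force: [-0.9, -0.9, -5.2]
opening: 0.0556
```

>>> {"fn": "move_arm", "kwargs": {"series": "0 0 -0.03 0 0 0; 0 0 -0.06 0 0 0; 0 0 -0.08 0 0 0; 0 0 -0.1 0 0 0; 0 0 -0.1 0 0 0"}}

```text
time: 21.88
position: [0.5333, -0.3882, 0.1165]
eef_rot: [[-0.278, 0.96, -0.0], [0.96, 0.278, 0.0], [0.0, -0.0, -1.0]]
ft_force: [-0.2, -0.4, -5.2]
opening: 0.056
```

>>> {"fn": "move_arm", "kwargs": {"series": "0 0 -0.01 0 0 0; 0 0 -0.02 0 0 0; 0 0 -0.03 0 0 0; 0 0 -0.04 0 0 0; 0 0 -0.04 0 0 0"}}

```text
time: 22.3
position: [0.5333, -0.3882, 0.1126]
eef_rot: [[-0.278, 0.96, -0.0], [0.96, 0.278, 0.0], [0.0, -0.0, -1.0]]
ft_force: [0.0, 0.6, -5.0]
opening: 0.0557
```

>>> {"fn": "move_arm", "kwargs": {"series": "0 0 -0.005 0 0 0; 0 0 -0.01 0 0 0; 0 0 -0.015 0 0 0; 0 0 -0.02 0 0 0; 0 0 -0.02 0 0 0"}}

```text
time: 22.72
position: [0.5334, -0.3883, 0.1107]
eef_rot: [[-0.278, 0.96, -0.0], [0.96, 0.278, 0.0], [0.0, -0.0, -1.0]]
ft_force: [0.2, 1.2, -4.6]
opening: 0.0556
```

>>> {"fn": "move_arm", "kwargs": {"series": "0 0 -0.005 0 0 0; 0 0 -0.01 0 0 0; 0 0 -0.015 0 0 0; 0 0 -0.015 0 0 0; 0 0 -0.015 0 0 0"}}

```text
time: 23.13
position: [0.5335, -0.3884, 0.1106]
eef_rot: [[-0.278, 0.96, 0.0], [0.96, 0.278, -0.0], [-0.0, 0.0, -1.0]]
ft_force: [-3.6, 1.3, 5.9]
opening: 0.0556
```

The pack touched the floor at the expected height: bottom at 0.045, force +6 N. I release it and retreat.

>>> {"fn": "move_arm", "kwargs": {"series": "0 0 0 0 0 0; 0 0 0 0 0 0; 0 0 0 0 0 0; 0 0 0 0 0 0; 0 0 0 0 0 0", "claw": -1}}

```text
time: 23.55
position: [0.5336, -0.3883, 0.1093]
eef_rot: [[-0.278, 0.96, 0.0], [0.96, 0.278, -0.0], [-0.0, 0.0, -1.0]]
ft_force: [0.9, -0.8, 0.7]
opening: 0.0854
```

>>> {"fn": "move_arm", "kwargs": {"series": "0 0 0.1 0 0 0; 0 0 0.3 0 0 0; 0 0 0.5 0 0 0; 0 0 0.7 0 0 0; 0 0 0.9 0 0 0"}}

```text
time: 23.97
position: [0.5335, -0.3883, 0.2009]
eef_rot: [[-0.278, 0.96, 0.0], [0.96, 0.278, -0.0], [-0.0, 0.0, -1.0]]
ft_force: [-0.4, -0.4, -0.4]
opening: 0.0855
```

>>> {"fn": "move_arm", "kwargs": {"series": "-0.1 0.2 0.1 0 0 0; -0.3 0.4 0.2 0 0 0; -0.5 0.6 0.3 0 0 0; -0.7 0.8 0.3 0 0 0; -0.9 1 0.3 0 0 0"}}

```text
time: 24.38
position: [0.443, -0.2877, 0.2308]
eef_rot: [[-0.278, 0.96, 0.002], [0.96, 0.278, -0.001], [-0.002, 0.002, -1.0]]
ft_force: [-0.5, -0.2, -0.5]
opening: 0.0857
```

>>> {"fn": "move_arm", "kwargs": {"series": "-0.1 0.2 0 0 0 0; -0.1 0.4 0 0 0 0; -0.1 0.6 0 0 0 0; -0.1 0.8 0 0 0 0; -0.1 1 0 0 0 0"}}

```text
time: 24.8
position: [0.4334, -0.1875, 0.2302]
eef_rot: [[-0.278, 0.961, 0.001], [0.961, 0.278, -0.0], [-0.001, 0.001, -1.0]]
ft_force: [0.1, -0.1, 0.0]
opening: 0.0854
```

```bash
cat > m5.py <<'E'
from h import *
s=manip.get_state(); print(s['time'],s['position'],s['ft_force'])
for n in ['top','side']:
    p,d=snap(n,n+'_9.png'); C=cloud(n,d); v=d>0
    near=v&(C[...,0]>.35)&(C[...,0]<.69)&(C[...,1]<-.25)&(C[...,1]>-.52)
    t=C[near&(abs(C[...,2]-.143)<.006)]; (cx,cy),sz,a=cv2.minAreaRect((t[:,:2]*1000).astype(np.float32)); print(n,'pods',cx,cy,sz,a)
    a=np.radians(16.); c,s_=np.cos(a),np.sin(a)
    q=(C-np.array([cx/1000,cy/1000,0]))@np.array([[c,-s_,0],[s_,c,0],[0,0,1]])
    hsv=cv2.cvtColor(p,cv2.COLOR_RGB2HSV).astype(int); H,S=hsv[...,0],hsv[...,1]
    m=v&(abs(q[...,0])<.045)&(abs(q[...,1])<.023)&(q[...,2]>.12)&(H>45)&(H<85)&(S>80)
    Q=q[m]; print(' top',len(Q),'z',np.percentile(Q[:,2],[5,50,95]).round(4),'x',Q[:,0].min().round(4),Q[:,0].max().round(4),'y',Q[:,1].min().round(4),Q[:,1].max().round(4),cv2.minAreaRect((Q[:,:2]*1000).astype(np.float32)))
    cr=p[140:280,350:490] if n=='top' else p[240:420,200:440]; cv2.imwrite('pics/%s_9c.png'%n,cv2.resize(cr,None,fx=3.2,fy=3.2,interpolation=2)[:,:,::-1])
E
python3 m5.py
```

```text
24.8 [ 0.43342759 -0.18747245  0.23019807] [ 0.07509612 -0.06983593  0.03340038]
top pods 532.0822143554688 -388.9598388671875 (250.20999145507812, 121.23299407958984) 16.81995964050293
 top 197 z [0.1323 0.1358 0.1405] x -0.0272 0.0294 y -0.0229 0.0205 ((1.0785236358642578, -1.1406822204589844), (56.881744384765625, 42.9572868347168), 0.6137046813964844)
side pods 532.0342407226562 -387.1504821777344 (249.52291870117188, 121.43834686279297) 16.30352783203125
 top 731 z [0.1304 0.1348 0.1363] x -0.0274 0.0298 y -0.0223 0.0207 ((1.1416797637939453, -0.8959789276123047), (42.58348846435547, 57.320621490478516), 89.08387756347656)
```

View pics/side_9.png

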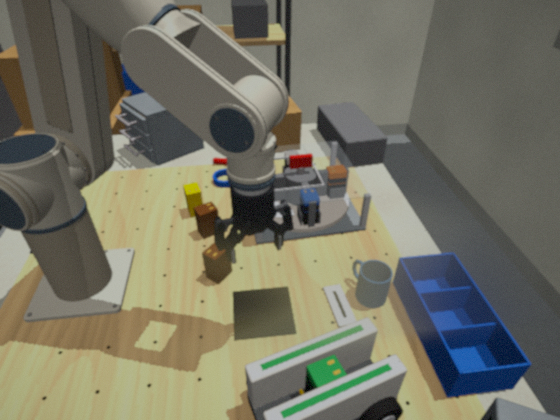

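View pics/top_9.png

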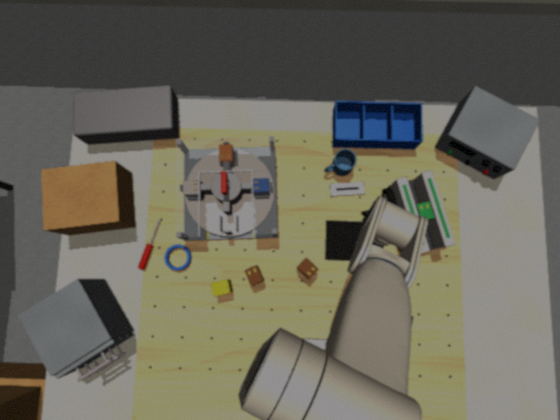

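The pack is seated between the pods (side 325,370; top 210,425), about 1.4 mm off centre, top at 0.135. The other packs are still in the carousel, and the arm is clear.

```bash
python3 -c "
from h import *
print(workorder.finish_job())"
```

```text
the job is handed in; nothing more can be done
None
```

I turned the carousel about 71° by its red bar until the green-topped pack stood in the middle of the opening. I lifted the pack out across its 44 mm sides, set it on the mat and let go. I then regripped it across its 56 mm sides, lowered it into the rover's bay, released it and handed the job in at about 25 s. No verdict was reported.

**Last checks:**
- **Pack in the bay:** both cameras put it about 1.5 mm from the bay's centre, within about 1° of the rover's length. Its top is at 0.135–0.136 m, so it stands fully down on the floor.
- **Other packs and bystanders:** in the last pictures the blue, orange and white packs stand in the carousel. The mug, plate, screwdriver and ring look unmoved; I judged all of these by eye only.
- **Arm:** it is clear and reads no contact force.

**Disagreements and gaps:**
- **Camera offset:** the two cameras differed by 1–2 mm in y.
- **Turned position:** the arm hid the pack from the top camera while it stood in the opening. That check rests on the side view, which put it about 3 mm off the computed spot.
- **Bar grip:** turning the bar built up about 19 N of sideways force, because the grip was a few millimetres off the axis. It vanished on release.

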